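# Open the blue ferrule case by its press-and-slide cover

### The arm

A 6-joint arm with a two-finger parallel gripper is mounted at the origin on a cart in front of the work surface, level with it; the furniture and walls round the work are solid. World frame = base frame: x ahead of the robot, y to its left, z up, the work surface at z = 0. Lengths are in mm, angles in rad, forces in N, time in s.
With the tool pointing down it reaches from about 275 to 750 mm from the base axis. Payload 10.2 kg.
Tool frame: the origin (TCP) lies on the centre line of the jaws, within the pads' length; the fingertips stand 8 mm ahead of it and the grasp point (between the pads) lies 11 mm behind it; x points along the fingers, y is the direction in which the jaws open and shut, and the axes are right-handed (so a half turn about x gives the same grasp; the last joint's range is limited). The gripper opens to 85 mm and grips with 20 to 120 N. Pads are 22 mm wide; open, the fingers measure 114 mm over their backs; the gripper's body (76 mm by 85 mm) begins 54 mm behind the grasp point. The pads swing forward as they close: fully open they stand 13 mm farther back than shut.
Start: joints at [-1.436, 0.313, 1.498, -0, 1.331, -0.223], TCP at [183.85, -491.762, 239.294] pointing down, gripper open.
Joint ranges: [-2.94, 2.94], [-0.97, 2.17], [0.19, 2.56], [-1.23, 4.37], [0.02, 3.11], [-2.88, 2.88]. Speed limits (rad/s): [2.39, 2.39, 3.01, 3.14, 3.14, 3.14].

### API

Orientations are given as a unit quaternion [w, x, y, z].
In Python, from rig import ctrl, vision, workorder gives the robot as it stands. The module is installed in compiled form; this text tells all that it offers.
- The arm moves only by the shell command python3 -m jog 'ROWS' [OPENING] [FORCE]. ROWS is JSON, a list that holds one entry, the list of rows, each a list of 6 numbers: the shift along the tool's x, y, z in m, then the turn, a rotation vector about the tool's x, y, z in rad. A call has 1 to 12 rows; each row shifts and turns the commanded pose from where the row before left it, along the tool's axes as they then stand; what a row does not reach is not made up. A row lasts 1/8 s, in which the tool goes at most 62.5 mm and 10.7 degrees, less where a joint would pass 70% of its speed; a pose out of reach is approached as far as the arm can. A call is refused whole if a number of a shift passes 0.0625 or a number of a turn 0.188, either way. A call with a gripper value outside its range is refused whole. OPENING is the closure in counts, from 0 (fully open) to 255 (shut), set as the call begins (- or left out, the last holds). The fingers move at their own pace and stop on an object; FORCE is the grip in N (left out, the last holds). Time passes only in rows, so rows that do not move let the fingers close. It gives the time, the measured TCP pose, the force and the opening at its end, in the units of the state.
- ctrl.sense(): the state, without advancing time (a new reading comes with each control period).
- vision.capture(name): name is "scene" or "side" or "wrist"; returns a dict with "image" (384x512x3 uint8, red, green, blue), "mtx" (3x3 intrinsics, pixels), "R" (3x3) and "t" (3): a world point X has camera coordinates R X + t; the wrist camera has in their place "hand_eye" (4x4, takes a point from camera to tool coordinates, whose origin is the TCP and whose axes are the tool frame's). Camera axes: x right, y down, z forward; pixel columns grow to the right and rows downward; lengths in mm; the calibration is good to about 2 mm. A picture is of the moment at which its call begins: read the wrist's pose just before it. There is no depth.
- workorder.finish_job(): hands the job in, once; it reports no verdict.
The state is a dict: "time_s": time; "joints": joint angles; "dq": joint speeds; "tau": joint torques, N m; "eef_pos": TCP position; "ee_rot": TCP orientation; "force": force on the tool from outside, world axes, zero at the start; "wrist_torque": the same for the moment, N m; "grip_width": opening from 0.0 (shut) to 1.0 (fully open).
Only numpy, scipy, OpenCV 4.12 (cv2) and the standard library are available. Lean on these libraries where they do the work, as an engineer would, in place of code of your own. Each camera call takes 0.05 s, during which the arm holds its last target.

### The job

Open the blue parts case so the ferrules inside can be reached: press its yellow release tab down and, keeping it down, slide the grey cover all the way open, then let go so the tab springs back up. Leave the green case shut.

Things in the scene. Friction and masses are not known exactly. Their poses are not given: they have to be found in the camera images.
- blue_case: Blue parts case screwed to the bench, 140 x 84 x 50 mm (its own x, y, z; small screw feet reach y = +-58 mm), origin at the centre of its underside, z up. A grey cover, top at z = 47 mm, slides along the case's +x between rail lips (z = 50 mm, |y| = 34 to 42 mm); a yellow spring tab stands out of the cover. Open, the cover sticks out 70 mm past the +x end.
- blue_pad (a point): Centre of the top of the tab's flat thumb pad, axes as the case's; at (-41, 0, 60) mm in the case when shut and not pressed, moves with tab and cover. Pad: x = -17 to 17, y = -18 to 18 mm about this point. At its +x end a thumb ridge (x = 17 to 27 mm, 36 mm wide) rises 14 mm above the pad: push it towards +x to slide the cover.
- blue_cover (a joint): How far the blue case's cover, with its tab, has slid along the case's +x, in m: 0 shut, 0.075 open at its stop. About 1.5 N of friction; stays where it is left. With the tab up it has only 3 mm of play. The tab must be held down until the cover has slid 19 mm; beyond that it may be released.
- blue_tab (a joint): How far the blue case's yellow tab is pressed straight down, in m: 0 up, 0.010 at its stop. Springs back when released. Needs 1.5 N to start, 3.5 N at 5 mm where the latch lets go, 5.5 N at 10 mm; 7 to 8 mm is a good depth to hold while sliding.
- green_pad (a point): The same point on the tab of the green case: a case of the same shape and size with a green body, grey cover and yellow tab, which is to stay shut. Its axes are those of the green case.

How it is judged:
By the outcome, as a careful person would: the job done as asked, in the order asked, and still so for the second after the job is handed in, with the robot touching nothing.
It also fails if it takes over 26 s, if anything falls off the work surface, if the arm or the gripper's body presses on something with over 40 N, if the wrist force passes 120 N, or if a joint passes its speed limit or range.

## Working session

There is one attempt and no reset: what is moved stays moved. The work goes in short steps, Python scripts to look and compute and a shell command to move; the robot and the scene stay as the last step left them, time stands still between calls to the robot, and variables do not carry over. Pictures are saved under pics/ and viewed, and the job is handed in when it is done.

```bash
mkdir -p pics; python3 - <<'E'
from rig import ctrl,vision
import cv2,pickle
s=ctrl.sense();print(s)
d={'state':s}
for n in("scene","side","wrist"):
    c=vision.capture(n);d[n]=c;cv2.imwrite(f'pics/{n}0.png',c['image'][:,:,::-1])
    print(n,{k:v for k,v in c.items() if k!='image'})
pickle.dump(d,open('c0.pkl','wb'))
E
```

```text
{'time_s': 0.0, 'joints': array([-1.43643424e+00,  3.13450654e-01,  1.49847165e+00, -1.82721309e-05,
        1.33099899e+00, -2.23415268e-01]), 'dq': array([ 2.37056480e-04, -1.41414262e-03, -2.07231352e-03, -3.56008194e-04,
        1.48666520e-03, -3.57720517e-05]), 'tau': array([-1.18179792e-03, -4.12266827e+01, -2.59743798e+01, -2.58453092e-04,
        4.19728385e-03, -2.29740425e-05]), 'eef_pos': array([ 183.792537  , -491.49970552,  238.72172629]), 'ee_rot': array([ 0.12535175,  0.69583702,  0.12629086, -0.69580773]), 'force': array([-0.28365331,  0.82533343, -0.48876749]), 'wrist_torque': array([ 0.01619873,  0.04174665, -0.00124202]), 'grip_width': 1.0024052781225545}
scene {'mtx': array([[390.19964698,   0.        , 252.88590831],
       [  0.        , 390.19964698, 192.91476195],
       [  0.        ,   0.        ,   1.        ]]), 'R': array([[-0.90268266, -0.42986401, -0.01951759],
       [-0.28976598,  0.64076728, -0.71095216],
       [ 0.31811898, -0.63610866, -0.70296948]]), 't': array([354.50148493, 288.53160709, 670.57500068])}
side {'mtx': array([[382.26896813,   0. 
[... 157 characters left out ...]
3143823 , -0.00567725],
       [-0.16301229,  0.50749585, -0.84609394],
       [ 0.26887814, -0.80225416, -0.53300358]]), 't': array([424.22368809, 206.96166646, 620.94069615])}
wrist {'mtx': array([[278.72584441,   0.        , 261.44362112],
       [  0.        , 278.72584441, 187.8972514 ],
       [  0.        ,   0.        ,   1.        ]]), 'hand_eye': array([[-4.18807166e-04, -2.80078937e-01,  9.59976882e-01,
        -1.33692142e+02],
       [ 9.99999806e-01, -5.59249619e-04,  2.73103500e-04,
        -4.78555284e-01],
       [ 4.60376168e-04,  9.59976810e-01,  2.80079117e-01,
        -7.11588475e+01],
       [ 0.00000000e+00,  0.00000000e+00,  0.00000000e+00,
         1.00000000e+00]])}
```

View pics/scene0.png

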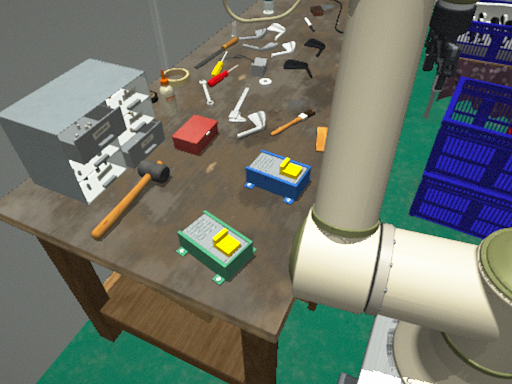

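View pics/side0.png

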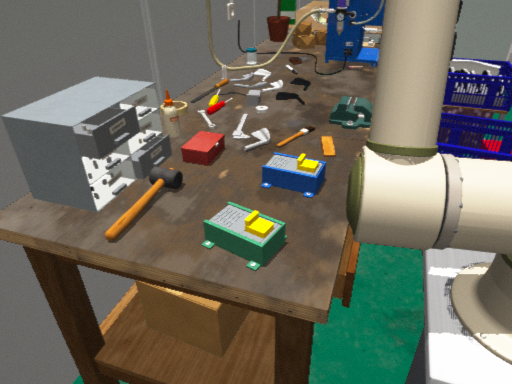

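View pics/wrist0.png

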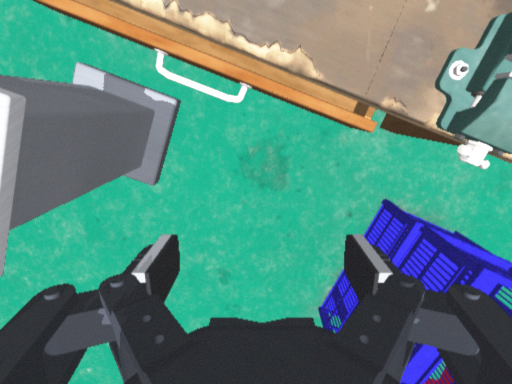

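The scene and side views show the blue case at about (278,173) and (295,173), and the green one at (215,243) and (245,232). I'll zoom in on both.

```bash
cat > h.py <<'E'
import numpy as np,cv2,pickle
def cast(c,uv,z):
    R,t,K=c['R'],c['t'],c['mtx']
    o=-R.T@t; d=R.T@np.linalg.inv(K)@np.array([uv[0],uv[1],1.])
    return o+d*(z-o[2])/d[2]
def proj(c,X):
    p=c['mtx']@(c['R']@np.asarray(X,float)+c['t']);return p[:2]/p[2]
E
python3 - <<'E'
from h import *
d=pickle.load(open('c0.pkl','rb'))
ims=[]
for n,(x,y) in(('scene',(170,145)),('side',(195,145))):
    ims.append(cv2.resize(d[n]['image'][y:y+140,x:x+150,::-1],None,fx=2.66,fy=4,interpolation=cv2.INTER_CUBIC))
    hsv=cv2.cvtColor(d[n]['image'],cv2.COLOR_RGB2HSV)
    m=cv2.inRange(hsv,(22,150,120),(34,255,255))
    k,l,st,ce=cv2.connectedComponentsWithStats(m)
    for i in range(1,k):
        if st[i,4]>60: print(n,st[i],ce[i],cast(d[n],ce[i],62).round(1))
    print(-d[n]['R'].T@d[n]['t'])
cv2.imwrite('pics/z0.png',np.hstack(ims))
E
```

```text
scene [211  61  12  16 101] [216.84158416  68.43564356] [ 837.4 -655.1   62. ]
scene [280 157  22  22 282] [289.72695035 169.0212766 ] [ 425.8 -278.7   62. ]
scene [213 228  27  29 443] [225.54176072 242.87810384] [460.2 -16.7  62. ]
[190.28635398 394.06438214 683.44494208]
side [209  95  10  11  70] [213.58571429  99.75714286] [ 828.6 -614.4   62. ]
side [297 153  21  20 261] [306.07662835 163.63984674] [ 427.7 -270.7   62. ]
side [245 210  29  28 498] [257.59437751 224.72690763] [461.4 -10.5  62. ]
[269.48676084 526.4884865  508.48104818]
```

View pics/z0.png

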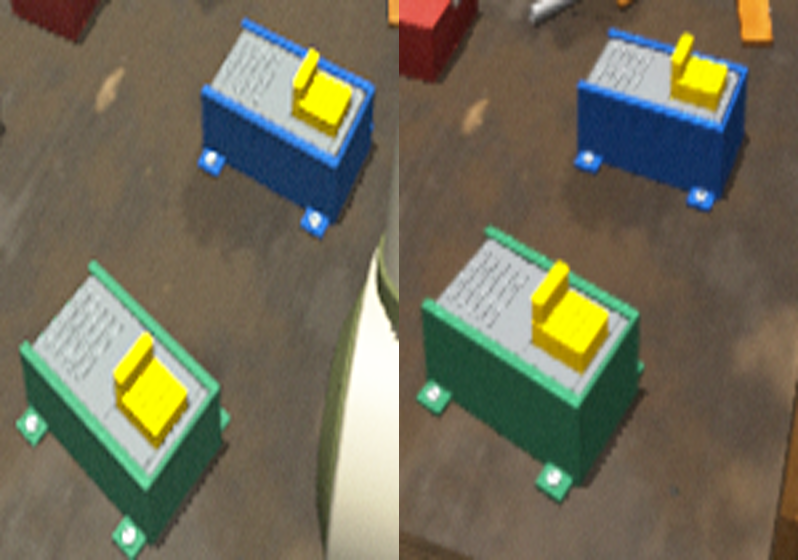

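Each case's +x end (ridge end) points image-left, roughly world +x. I'll fit each pose from its four rim corners at z=50 in both views.

```bash
python3 - <<'E'
from h import *
d=pickle.load(open('c0.pkl','rb'))
L=np.array([[70,42],[-70,42],[70,-42],[-70,-42]],float)
Z={'blue':{'scene':[(203,88),(335,163),(245,22),(373,88)],'side':[(579,85),(722,126),(612,32),(746,70)]},
'green':{'scene':[(22,347),(149,485),(93,264),(218,388)],'side':[(424,303),(580,404),(490,230),(637,315)]}}
for c in Z:
  for n,(x0,y0,ox) in {'scene':(170,145,0),'side':(195,145,399)}.items():
    P=np.array([cast(d[n],((U-ox+.5)/2.66-.5+x0,(V+.5)/4-.5+y0),50)[:2] for U,V in Z[c][n]])
    A=P-P.mean(0);H=L.T@A;th=np.arctan2(H[0,1]-H[1,0],H[0,0]+H[1,1])
    R=np.array([[np.cos(th),-np.sin(th)],[np.sin(th),np.cos(th)]])
    print(c,n,P.mean(0).round(1),'yaw',th.round(3),'res',(A-L@R.T).round(1).tolist(),'pad',(P.mean(0)+R@[-41,0]).round(1))
E
```

```text
blue scene [ 460.2 -287.7] yaw -0.092 res [[-1.4, -3.5], [2.0, -3.8], [-2.3, 4.6], [1.7, 2.7]] pad [ 419.4 -283.9]
blue side [ 459.8 -282. ] yaw -0.08 res [[-1.5, -2.7], [2.8, -5.8], [-3.3, 4.3], [2.0, 4.2]] pad [ 418.9 -278.8]
green scene [494.6 -29.8] yaw -0.26 res [[-1.6, -2.5], [0.6, -3.8], [-1.1, 3.7], [2.0, 2.6]] pad [455.  -19.3]
green side [494.3 -25. ] yaw -0.261 res [[-1.5, -3.2], [0.4, -4.1], [-1.9, 4.6], [3.0, 2.6]] pad [454.7 -14.4]
```

```bash
cat >> h.py <<'E'
from scipy.spatial.transform import Rotation as Ro
def Rt(s):
    q=s['ee_rot'];return Ro.from_quat([q[1],q[2],q[3],q[0]]).as_matrix()
def plan(s,yaw,target):
    """needed shift/turn in tool axes; tool x down, tool y along case +y or -y (nearest)"""
    R=Rt(s);best=None
    for sg in(1,-1):
        x=np.array([0,0,-1.]);y=sg*np.array([-np.sin(yaw),np.cos(yaw),0]);T=np.c_[x,y,np.cross(x,y)]
        rv=Ro.from_matrix(R.T@T).as_rotvec()
        print('sg',sg,'rotvec tool',rv.round(4),'shift tool now',(R.T@(np.array(target)-s['eef_pos'])).round(1),'shift in final axes',(T.T@(np.array(target)-s['eef_pos'])).round(1))
E
python3 - <<'E'
from h import *
from rig import ctrl
s=ctrl.sense();print(Rt(s).round(3));plan(s,-.086,[419,-281,240])
E
```

```text
[[-0.     0.35  -0.937]
 [ 0.001 -0.937 -0.35 ]
 [-1.    -0.001 -0.   ]]
sg 1 rotvec tool [-2.6978e+00 -1.4000e-03 -0.0000e+00] shift tool now [  -0.9 -114.9 -294. ] shift in final axes [ -1.1 230.  216.2]
sg -1 rotvec tool [ 0.4438 -0.      0.001 ] shift tool now [  -0.9 -114.9 -294. ] shift in final axes [  -1.1 -230.  -216.2]
```

```bash
python3 -m jog '[[[0,0,0,0.148,0,0],[0,0,0,0.148,0,0],[0,0,0,0.148,0,0],[0,-0.033,-0.031,0,0,0],[0,-0.033,-0.031,0,0,0],[0,-0.033,-0.031,0,0,0],[0,-0.033,-0.031,0,0,0],[0,-0.033,-0.031,0,0,0],[0,-0.033,-0.031,0,0,0],[0,-0.032,-0.030,0,0,0],[0,0,0,0,0,0],[0,0,0,0,0,0]]]' 255 40
python3 - <<'E'
from h import *
from rig import ctrl,vision
s=ctrl.sense();c=vision.capture('wrist');pickle.dump((s,c),open('c1.pkl','wb'))
cv2.imwrite('pics/w1.png',cv2.resize(c['image'][:,:,::-1],None,fx=1.5,fy=1.5,interpolation=cv2.INTER_CUBIC))
print(s['eef_pos'],s['grip_width'],s['force'],s['joints'].round(3));plan(s,-.086,[419,-281,240])
E
```

```text
time_s: 1.65
eef_pos: [418.6, -281.4, 239.1]
ee_rot: [0.03, -0.706, 0.03, 0.707]
force: [-0.8, 0.6, 0.2]
grip_width: 0.002
[ 418.57158727 -281.41858119  239.11073065] 0.001647325509297972 [-0.81495574  0.61210988  0.24161774] [-0.824  0.268  1.558 -0.     1.316  0.832]
sg 1 rotvec tool [ 3.1415e+00  1.0000e-04 -7.0000e-04] shift tool now [-0.9 -0.5 -0.4] shift in final axes [-0.9  0.5  0.4]
sg -1 rotvec tool [-0.0001  0.0004  0.0001] shift tool now [-0.9 -0.5 -0.4] shift in final axes [-0.9 -0.5 -0.4]
```

View pics/w1.png

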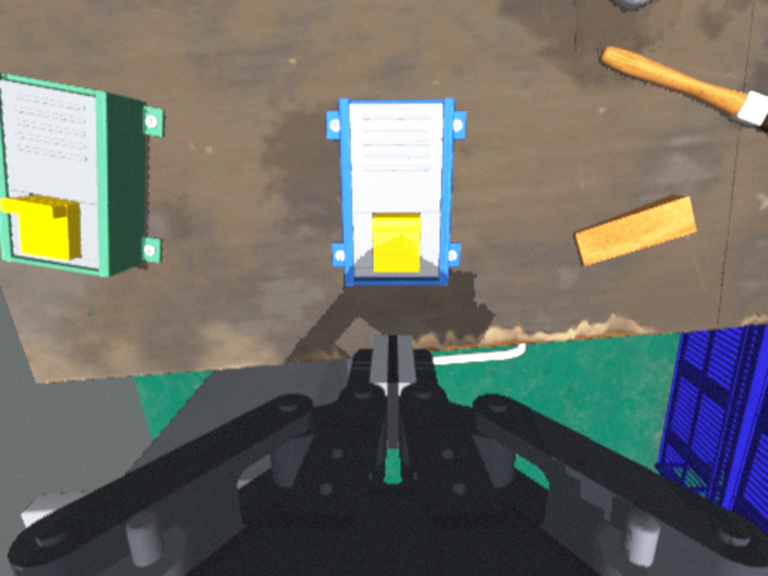

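The wrist view shows the blue rim corners at about (341,99), (453,99), (347,284) and (449,284) at 1.5x, with the yellow pad at x 373–419, y 213–271. Next I'll refine the pose.

```bash
cat >> h.py <<'E'
def wcam(s,c):
    T=np.eye(4);T[:3,:3]=Rt(s);T[:3,3]=s['eef_pos'];M=np.linalg.inv(T@c['hand_eye'])
    return dict(R=M[:3,:3],t=M[:3,3],mtx=c['mtx'])
E
python3 - <<'E'
from h import *
s,c=pickle.load(open('c1.pkl','rb'));w=wcam(s,c)
hsv=cv2.cvtColor(c['image'],cv2.COLOR_RGB2HSV)
m=cv2.inRange(hsv,(22,150,100),(34,255,255));m[:,:150]=0;m[:,330:]=0
v,u=np.nonzero(m);print('yellow bbox',u.min(),u.max(),v.min(),v.max())
b=cv2.inRange(hsv,(100,120,60),(115,255,255));b[:,:215]=0;b[:,320:]=0;b[200:]=0
for r in(75,100,120,145,180): 
    x=np.nonzero(b[r])[0];print(r,x.min(),x.max(),cast(w,(x.min()-.5,r),50).round(1),cast(w,(x.max()+.5,r),50).round(1))
L=np.array([[70,42],[-70,42],[70,-42],[-70,-42]],float)
P=np.array([cast(w,((U+.5)/1.5-.5,(V+.5)/1.5-.5),50)[:2] for U,V in[(341,99),(347,284),(453,99),(449,284)]])
print(P.round(1).tolist())
A=P-P.mean(0);H=L.T@A;th=np.arctan2(H[0,1]-H[1,0],H[0,0]+H[1,1])
R=np.array([[np.cos(th),-np.sin(th)],[np.sin(th),np.cos(th)]])
print(P.mean(0),th,(A-L@R.T).round(1).tolist(),P.mean(0)+R@[-41,0])
for vv,z in((v.max()+.5,60),(v.min()-.5,74)):print('yellow row',vv,z,cast(w,((u.min()+u.max())/2,vv),z))
E
```

```text
yellow bbox 248 280 142 180
75 217 310 [ 526.  -241.7   50. ] [ 517.3 -342.8   50. ]
100 227 301 [ 499.5 -249.3   50. ] [ 492.4 -331.9   50. ]
120 227 300 [ 478.2 -246.7   50. ] [ 471.  -329.8   50. ]
145 228 299 [ 450.2 -244.5   50. ] [ 443.  -327.3   50. ]
180 230 298 [ 408.6 -241.8   50. ] [ 401.4 -324.1   50. ]
[[534.1, -254.3], [397.0, -242.5], [527.2, -333.9], [389.9, -324.3]]
[ 462.06034429 -288.74019102] -0.07992628897132097 [[-1.1, -1.8], [1.4, -1.2], [-1.3, 2.3], [1.0, 0.7]] [ 421.19123293 -285.46670107]
yellow row 180.5 60 [ 406.99892723 -283.03656008   60.        ]
yellow row 141.5 74 [ 453.46804671 -286.81633504   74.        ]
```

```bash
python3 - <<'E'
from h import *
from rig import ctrl
s=ctrl.sense();plan(s,-.082,[422,-285,82])
E
```

```text
sg 1 rotvec tool [ 3.1366e+00  1.0000e-04 -6.0000e-04] shift tool now [157.2   2.9  -4. ] shift in final axes [157.2  -3.    3.9]
sg -1 rotvec tool [-0.005   0.0004  0.    ] shift tool now [157.2   2.9  -4. ] shift in final axes [157.2   3.   -3.9]
```

```bash
python3 -m jog '[[[0.03,0.003,-0.004,-0.005,0,0],[0.04,0,0,0,0,0],[0.04,0,0,0,0,0],[0.03,0,0,0,0,0],[0.017,0,0,0,0,0],[0,0,0,0,0,0],[0,0,0,0,0,0]]]'
python3 - <<'E'
from h import *
from rig import ctrl,vision
s=ctrl.sense();print(s['eef_pos'],s['force'])
d={n:vision.capture(n) for n in('wrist','side','scene')}
pickle.dump((s,d),open('c2.pkl','wb'))
a=cv2.resize(d['wrist']['image'][100:300,160:360,::-1],(400,400),interpolation=2)
b=cv2.resize(d['side']['image'][110:210,250:350,::-1],(400,400),interpolation=2)
cv2.imwrite('pics/z2.png',np.hstack([a,b]))
E
```

```text
time_s: 2.58
eef_pos: [422.6, -285.3, 83.1]
ee_rot: [-0.029, 0.707, -0.029, -0.706]
force: [0.8, -0.0, 0.3]
grip_width: -0.001
[ 422.5728913  -285.31673639   83.13297416] [ 0.76993983 -0.04865734  0.29314268]
```

View pics/z2.png

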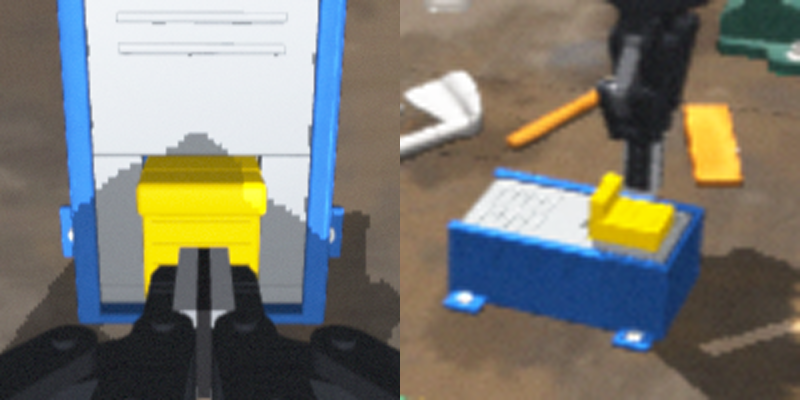

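Fingers are centred laterally on the pad (column 204 vs 203). I'll check the fore-aft position.

```bash
python3 - <<'E'
from h import *
s,d=pickle.load(open('c2.pkl','rb'));w=wcam(s,d['wrist'])
f=lambda U,V:((U+.5)/2-.5+160,(V+.5)/2-.5+100)
for nm,U,V,z in(('ridge top +x R',260,157,74),('ridge top +x L',143,157,74),('ridge top -x L',137,212,74),('ridge top -x R',266,212,74),('rim -x L',77,323,50),('rim -x R',328,322,50),('padL',146,240,60),('padR',258,240,60)):
    print(nm,cast(w,f(U,V),z).round(1))
p=proj(d['side'],[422.6,-285.3,75]);print('tip in side zoom',400+(p[0]-250)*4,(p[1]-110)*4)
for z in (0,5):
  for X in([-17,-18,60],[-17,18,60],[17,18,60]):
    q=np.array([422,-285,0])+np.array([X[0]*.9966+.082*X[1],-.082*X[0]+X[1]*.9966,60]);p=proj(d['side'],q)
    print(X,400+(p[0]-250)*4,(p[1]-110)*4)
  break
print('tip in wrist zoom',[(x-np.array([160,100]))*2 for x in [proj(w,s['eef_pos']-[0,0,8])]])
E
```

```text
ridge top +x R [ 455.9 -302.7   74. ]
ridge top +x L [ 458.4 -271.8   74. ]
ridge top -x L [ 443.2 -268.5   74. ]
ridge top -x R [ 440.3 -303.5   74. ]
rim -x L [ 397. -240.   50.]
rim -x R [ 390.3 -324.5   50. ]
padL [ 429.2 -268.    60. ]
padR [ 426.3 -301.8   60. ]
tip in side zoom 639.2500783250036 185.77578140997502
[-17, -18, 60] 673.9373038603653 200.02935227404578
[-17, 18, 60] 657.0893210535392 226.63897710613298
[17, 18, 60] 602.7337012031135 216.06765814198582
tip in wrist zoom [array([204.40791978, 277.56711773])]
```

Pad centre is about x=423–425, so the current position is good. Pressing down now.

```bash
python3 -m jog '[[[0.008,0,0,0,0,0],[0.004,0,0,0,0,0],[0.001,0,0,0,0,0],[0,0,0,0,0,0]]]'
python3 -m jog '[[[0.002,0,0,0,0,0],[0.001,0,0,0,0,0],[0,0,0,0,0,0]]]'
python3 -m jog '[[[0.002,0,0,0,0,0],[0,0,0,0,0,0]]]'
```

```text
time_s: 3.22
eef_pos: [422.6, -284.5, 69.2]
ee_rot: [0.029, -0.706, 0.029, 0.707]
force: [-0.1, 0.4, -0.0]
grip_width: -0.001
time_s: 3.6
eef_pos: [422.7, -284.7, 66.4]
ee_rot: [-0.029, 0.707, -0.029, -0.706]
force: [0.5, 0.1, 2.2]
grip_width: -0.001
time_s: 3.85
eef_pos: [422.7, -284.7, 64.3]
ee_rot: [-0.029, 0.707, -0.029, -0.706]
force: [0.2, -0.1, 2.2]
grip_width: 0.002
```

```bash
python3 -m jog '[[[0.002,0,0,0,0,0],[0.001,0,0,0,0,0],[0,0,0,0,0,0]]]'
python3 -m jog '[[[0.001,0,0,0,0,0],[0,0,0,0,0,0]]]'
```

```text
time_s: 4.22
eef_pos: [422.7, -284.7, 61.4]
ee_rot: [-0.029, 0.707, -0.029, -0.706]
force: [0.6, -0.4, 3.8]
grip_width: -0.002
time_s: 4.47
eef_pos: [422.7, -284.7, 60.4]
ee_rot: [-0.029, 0.707, -0.029, -0.706]
force: [2.0, -1.0, 4.2]
grip_width: -0.002
```

```bash
python3 -m jog '[[[0,0,-0.003,0,0,0],[0,0,-0.004,0,0,0],[0,0,-0.004,0,0,0],[0,0,-0.004,0,0,0],[0,0,0,0,0,0]]]'
python3 -c "
from rig import vision,ctrl
import cv2
print(ctrl.sense()['force'])
c=vision.capture('side');cv2.imwrite('pics/s3.png',cv2.resize(c['image'][110:210,250:350,::-1],(500,500),interpolation=2))"
```

```text
time_s: 5.1
eef_pos: [438.2, -285.9, 60.4]
ee_rot: [-0.028, 0.707, -0.029, -0.706]
force: [0.3, -1.8, 4.6]
grip_width: 0.001
[ 0.32561467 -1.84464012  4.63258839]
```

View pics/s3.png

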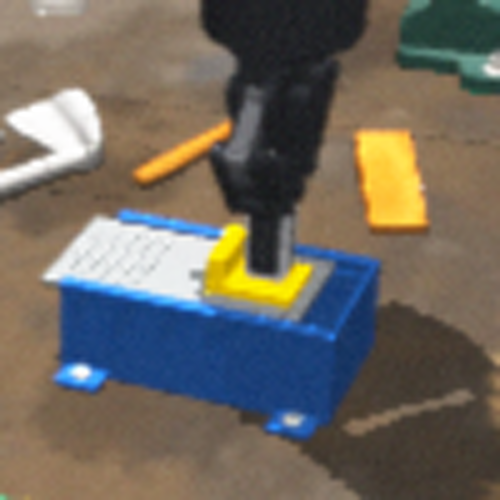

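The cover is sliding, with the tab held down and the dark interior showing at right. I'll continue.

```bash
python3 -m jog '[[[0,0,-0.005,0,0,0],[0,0,-0.005,0,0,0],[0,0,-0.005,0,0,0],[0,0,-0.005,0,0,0],[0,0,-0.005,0,0,0],[0,0,-0.005,0,0,0],[0,0,-0.005,0,0,0],[0,0,-0.005,0,0,0],[0,0,-0.005,0,0,0],[0,0,0,0,0,0]]]'
```

```text
time_s: 6.4
eef_pos: [483.1, -289.5, 60.4]
ee_rot: [-0.029, 0.707, -0.029, -0.706]
force: [1.6, -2.0, 4.1]
grip_width: -0.0
```

```bash
python3 -m jog '[[[0,0,-0.004,0,0,0],[0,0,-0.004,0,0,0],[0,0,-0.004,0,0,0],[0,0,0,0,0,0]]]'; python3 -c "
from rig import ctrl
print(ctrl.sense()['force'])"
```

```text
time_s: 6.9
eef_pos: [494.9, -290.4, 60.4]
ee_rot: [-0.029, 0.707, -0.029, -0.706]
force: [1.8, -2.0, 4.1]
grip_width: -0.0
[ 1.82574435 -1.98147057  4.11443305]
```

```bash
python3 -m jog '[[[0,0,-0.002,0,0,0],[0,0,-0.002,0,0,0],[0,0,0,0,0,0]]]'; python3 -m jog '[[[0,0,-0.002,0,0,0],[0,0,-0.002,0,0,0],[0,0,0,0,0,0]]]'
```

```text
time_s: 7.28
eef_pos: [498.2, -290.3, 60.1]
ee_rot: [0.029, -0.706, 0.028, 0.707]
force: [-2.4, 0.3, 4.3]
grip_width: 0.002
time_s: 7.65
eef_pos: [502.1, -290.9, 60.1]
ee_rot: [0.029, -0.706, 0.028, 0.707]
force: [-4.7, 0.3, 2.9]
grip_width: -0.003
```

```bash
python3 -m jog '[[[0,0,-0.002,0,0,0],[0,0,-0.001,0,0,0],[0,0,0,0,0,0]]]'; cat > look.py <<'E'
import sys
from rig import vision,ctrl
import cv2,numpy as np
print(ctrl.sense()['force'])
c=vision.capture('side');b=vision.capture('scene')
f=lambda i:cv2.resize(i[:,:,::-1],(400,400),interpolation=2)
cv2.imwrite(sys.argv[1],np.hstack([f(c['image'][110:210,235:335]),f(b['image'][120:220,210:310])]))
E
python3 look.py pics/s4.png
```

```text
time_s: 8.02
eef_pos: [502.4, -290.8, 59.0]
ee_rot: [0.03, -0.704, 0.028, 0.709]
force: [-18.6, -0.5, 4.5]
grip_width: 0.0
[-18.62936663  -0.48355216   4.51854203]
```

View pics/s4.png

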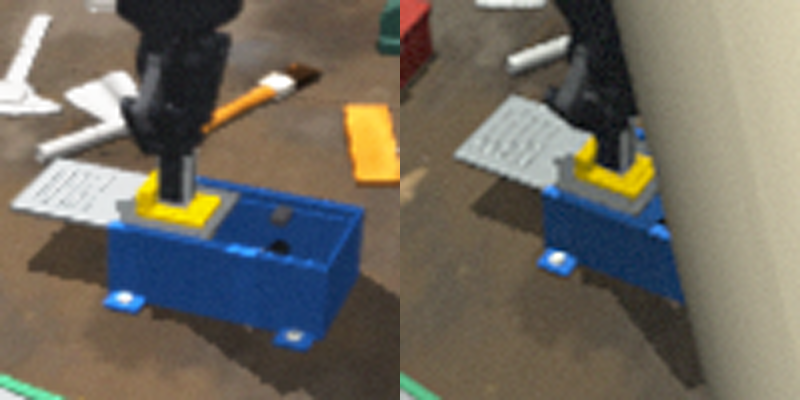

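The cover is at its stop (18.6 N on the ridge) and about half the case is open. I'll relax most of the push, then lift straight up.

```bash
python3 -m jog '[[[0,0,0.002,0,0,0],[0,0,0,0,0,0]]]'; python3 -m jog '[[[-0.004,0,0,0,0,0],[-0.005,0,0,0,0,0],[-0.005,0,0,0,0,0],[-0.01,0,0,0,0,0],[-0.03,0,0,0,0,0],[-0.04,0,0,0,0,0],[-0.04,0,0,0,0,0],[0,0,0,0,0,0],[0,0,0,0,0,0]]]'; python3 look.py pics/s5.png
python3 - <<'E'
from h import *
from rig import ctrl,vision
s=ctrl.sense();c=vision.capture('wrist');pickle.dump((s,c),open('c5.pkl','wb'));print(s['eef_pos'])
cv2.imwrite('pics/w5.png',cv2.resize(c['image'][:,:,::-1],None,fx=1.5,fy=1.5,interpolation=2))
E
```

```text
time_s: 8.38
eef_pos: [502.2, -290.8, 59.8]
ee_rot: [0.029, -0.706, 0.028, 0.708]
force: [-9.2, -0.2, 4.6]
grip_width: -0.002
time_s: 9.5
eef_pos: [503.4, -290.9, 193.9]
ee_rot: [-0.029, 0.707, -0.029, -0.706]
force: [-0.2, -0.8, -0.5]
grip_width: 0.005
[-0.17280188 -0.83542459 -0.52732328]
[ 503.14947459 -290.82736812  193.24908328]
```

View pics/s5.png

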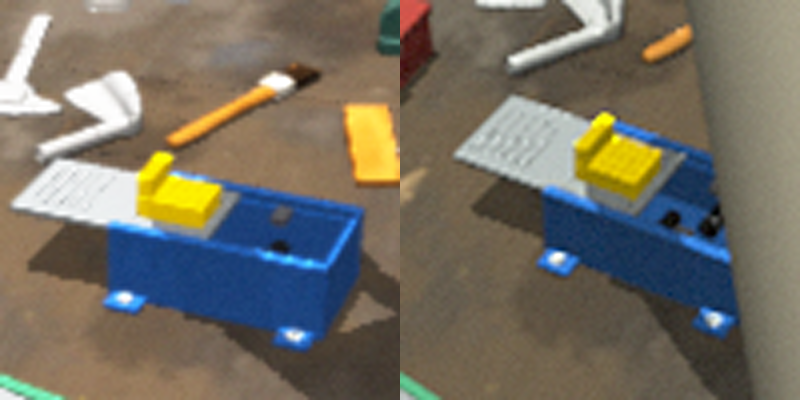

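View pics/w5.png

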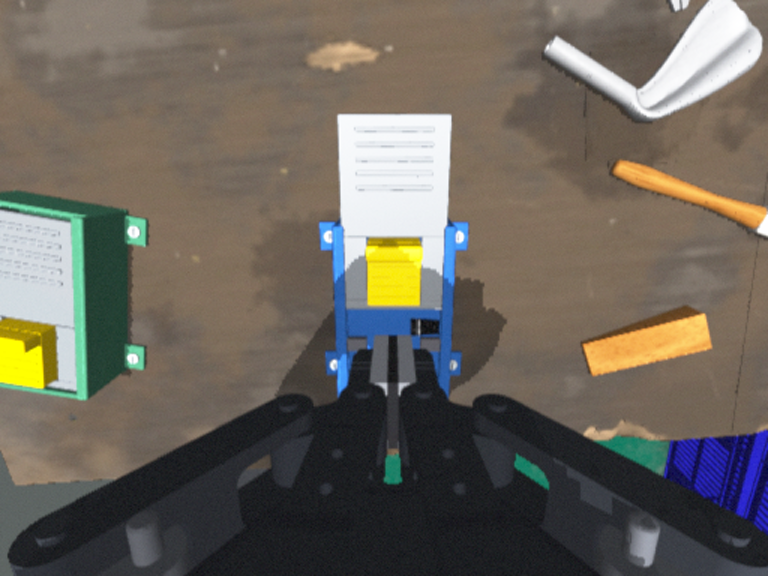

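```bash
python3 - <<'E'
from h import *
s,c=pickle.load(open('c5.pkl','rb'));w=wcam(s,c)
f=lambda U,V:((U+.5)/1.5-.5,(V+.5)/1.5-.5)
e=np.array([np.cos(-.082),np.sin(-.082)])
a=cast(w,f(394,114),47)[:2];b=np.mean([cast(w,f(U,224),50)[:2] for U in(338,449)],0)
print('cover end beyond case +x end',(a-b)@e, a,b,'vs fitted case centre',(a-[462.5,-288])@e-70)
E
```

```text
cover end beyond case +x end 68.28464538822683 [ 601.24931148 -299.31760438] [ 533.214167   -293.48049289] vs fitted case centre 69.21010149922225
```

The cover sticks out 68–69 mm (70 expected, within the calibration error), the tab is up, and the arm is clear. Handing in.

```bash
python3 -c "
from rig import workorder,ctrl
print(ctrl.sense()['force']);print(workorder.finish_job())"
```

```text
[ 1.21304516 -0.3307292   0.83532448]
the job is handed in; nothing more can be done
None
```

The blue case is open and the job is handed in at about 9.7 s. I pressed the yellow tab down about 7–8 mm with the closed fingertips. I then slid the cover along the case's +x until it hit its stop, eased off the push and lifted straight up so the tab sprang back.

**Last checks:**
- **Tab:** it is up in the side and scene views.
- **Cover:** it sticks out 68–69 mm by the wrist camera, against 70 mm nominal. That is within the calibration error of about 2 mm. While sliding, the push on the ridge rose to 18.6 N with almost no further movement, which also points to the stop.
- **Green case:** I never went near it, and it looks shut in the wrist view.
- **Robot:** it stands about 120 mm clear above the case, and the wrist force is down at noise level.

**Disagreement:** the cameras differed by about 4–7 mm on where the blue case is. I went with the wrist camera, and the contact on the tab and the ridge agreed with it.

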